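# Try chair-leg caps on a leg gauge and sort them

## Robot

A 6-joint arm with a two-finger parallel gripper is mounted at the origin on the work surface. World frame = base frame: x ahead of the robot, y to its left, z up, the work surface at z = 0. Lengths are in mm, angles in rad, forces in N, time in s.
With the tool pointing down it reaches from about 325 to 875 mm from the base axis. Payload 4.4 kg.
Tool frame: the origin (TCP) lies on the centre line of the jaws, within the pads' length; the fingertips stand ahead of it and the grasp point (between the pads) lies 6 mm ahead of it (ctrl.tcp_to_tips is the z of the fingertips in the tool frame, in mm); z points along the fingers, y is the line along which they close (so a half turn about z gives the same grasp; the last joint's range is limited). The gripper opens to 85 mm and grips with 20 to 120 N. Pads are 22 mm wide; open, the fingers measure 114 mm over their backs; the gripper's body (76 mm by 85 mm) begins 54 mm behind the grasp point. The pads swing forward as they close: fully open they stand 13 mm farther back than shut.
Start: joints at [-1.296, 0.207, 1.542, -0, 1.393, -0.15], TCP at [237.492, -523.665, 256.282] pointing down, gripper open.
Joint ranges: [-2.73, 2.73], [-0.86, 2.22], [0.23, 2.46], [-1.11, 4.25], [0.08, 2.63], [-2.82, 2.82]. Speed limits (rad/s): [2.79, 2.79, 3.14, 3.14, 3.14, 3.14].

## Interface

Orientations are given as a 3x3 rotation matrix whose columns are the frame's x, y, z axes.
In Python, from plant import ctrl, sensors, optics gives the robot as it stands. Calls block until the motion is done:
- ctrl.move_ptp(position, orientation): joint-space move of the TCP to a pose.
- ctrl.move_l(position, rot=None, vel=150, threshold=None): straight line of the TCP; rot=None keeps the orientation; vel is the mean speed in mm/s. With threshold (N) it stops when the force on the tool has changed by that much, and returns True; else False.
- ctrl.set_joints(angles): joint-space move.
- ctrl.gripper_to(opening, force=None): finger opening in mm; force is the grip in N (None keeps the last); returns when the fingers have stopped.
- ctrl.hold(seconds).
- ctrl.solve_ik(position, orientation): joint angles nearest the present ones, or None.
- sensors.read_state(): the state.
- optics.grab_frame(name): name is "scene" or "top" or "wrist"; returns (picture, depth): 384x512x3 uint8, red, green, blue; 384x512 float32, mm along the optical axis (not along the pixel's ray), 0 where there is no reading.
- optics.camera_params(name): a dict with "mtx" (3x3 intrinsics, pixels), "R" (3x3) and "t" (3): a world point X has camera coordinates R X + t; the wrist camera has in their place "T_tool_cam" (4x4, takes a point from camera to tool coordinates, whose origin is the TCP and whose axes are the flange's). Camera axes: x right, y down, z forward; pixel columns grow to the right and rows downward; lengths in mm; the calibration is good to about 2 mm. A picture is of the moment at which its call begins: read the wrist's pose just before it. camera_params takes no time and is no camera call.
A pose or a line that the arm cannot do raises ctrl.MotionError and nothing moves.
- ctrl.finish_job(): hands the job in; it is judged then, once.
The state is a dict: "t": time; "q": joint angles; "qvel": joint speeds; "tau": joint torques, N m; "eef_pos": TCP position; "eef_rot": TCP orientation; "force": force on the tool from outside, world axes, zero at the start; "wrist_torque": the same for the moment, N m; "grip_width": finger opening in mm; "grasp_force": force on a finger pad.
Only numpy, scipy, OpenCV 4.12 (cv2) and the standard library are available. Lean on these libraries where they do the work, as an engineer would, in place of code of your own. Each camera call takes 0.05 s, during which the arm holds its last target. There are 200 camera calls.

## Task

Two brass chair-leg caps lie in the two lanes of the wooden leg gauge, and one of them is too tight. First slide both caps along their lanes onto the pins as far as each will go, so that both are on their pins together; then take them off and lay the one that went fully home against the block flat in the wooden tray with the green lining, and the one that stopped short flat in the grey bin. Let go of them, and leave everything else on the table where it is.

Things in the scene. Friction and masses are not known exactly. Their poses are not given: they have to be found in the camera images.
- gauge: (mm) Fixed wooden gauge: board 250 (x) x 190 (y), 12 thick; origin at the centre of its underside. Two lanes along its x, at y = +60 and -60, each between two rails 54 apart inside, 8 wide, tops 20 above the table, from x = -125 to +10. A stop block crosses the +x end: near face x = +70, 45 deep, top 62 above the table. Two identical pins point from it to -x.
- pin_left (a point): (mm) Tip of the square wooden pin in the gauge's lane at y = +60; frame as the gauge's; gauge x = +10, axis 37 above the table. A 24 x 24 nose, 12 long, runs from the tip to a step at gauge x = +22, then a 36 x 36 body to the block at x = +70.
- pin_right (a point): (mm) Tip of the square wooden pin in the gauge's lane at y = -60; frame as the gauge's; gauge x = +10, axis 37 above the table. A 24 x 24 nose, 12 long, runs from the tip to a step at gauge x = +22, then a 36 x 36 body to the block at x = +70.
- block_face (a point): (mm) Middle of the gauge block's near face, gauge x = +70, 37 above the table. A cap's centre is at gauge x = +30 when fully home (mouth on the block), at x = -18 when stopped by the step. Push it to +x by its sole; it slides with under 3 N until it stops. To take it off, draw it back to -x until its centre is behind x = -30 (mouth clear of the tip), then lift.
- cap_a: (mm) Chair-leg cap: square brass tube 80 long (x), 50 x 50, about 0.2 kg, mouth at +x, flat black sole closing -x. Origin at its centre, z up. Starts in a lane, mouth 12 to 40 from the pin tip. The caps look alike from behind; one has a 42 bore (passes the whole pin), the other a 30 bore (stops at the pin's step). Which is which is not told: find out by trying.
- cap_b: (mm) Chair-leg cap: square brass tube 80 long (x), 50 x 50, about 0.2 kg, mouth at +x, flat black sole closing -x. Origin at its centre, z up. Starts in a lane, mouth 12 to 40 from the pin tip. The caps look alike from behind; one has a 42 bore (passes the whole pin), the other a 30 bore (stops at the pin's step). Which is which is not told: find out by trying.
- keep_tray: (mm) Fixed wooden tray, reddish brown with green lining: 200 (x) x 160 (y) outside, walls 6 thick and 30 high, floor 6 thick (inner floor 6 above the table). Origin at the centre of its underside. For the cap that fits.
- reject_bin: (mm) Fixed grey plastic open bin, same sizes as the wooden tray: 200 (x) x 160 (y), walls 6 thick and 30 high, inner floor 6 above the table. Origin at the centre of its underside. For the cap that is too tight.
- torch: (mm) Loose bystander: green and black torch lying in front of the wooden tray (robot's side), 140 long along its x, 36 high. Origin at mid underside.
- remote: (mm) Loose bystander: black remote control lying behind the grey bin, 170 x 45 x 20. Origin at mid underside.
- pad_tin: (mm) Loose bystander: small round tin, 48 across, 30 high, blue with a steel lid, standing behind the gauge's block. Origin at the centre of its underside.
- screwdriver: (mm) Loose bystander: red-handled screwdriver, 200 long along its x, lying in front of the grey bin. Origin at mid underside.
There are look-alikes about, which are no part of the job. Leave any purple, red or turquoise look-alike of the cap_a alone.

How it is judged (in metres and radians):
On the way, in this order (a step that is already met when the one before it is completed fails the run):
1. one cap has been slid onto its pin as far as it goes ((((x of cap_a in the frame of gauge between 0.025 and 0.036 m and z of cap_a in the frame of gauge between 0.03 and 0.044 m and angle between the x axis of cap_a and the x axis of gauge, either way round below 0.15 rad) and (y of cap_a in the frame of gauge between -0.068 and -0.052 m or y of cap_a in the frame of gauge between 0.052 and 0.068 m)) or ((x of cap_b in the frame of gauge between -0.023 and -0.012 m and z of cap_b in the frame of gauge between 0.03 and 0.044 m and angle between the x axis of cap_b and the x axis of gauge, either way round below 0.15 rad) and (y of cap_b in the frame of gauge between -0.068 and -0.052 m or y of cap_b in the frame of gauge between 0.052 and 0.068 m)))), for 0.2 s.
2. both caps are on their pins as far as each goes, together (x of cap_a in the frame of gauge between 0.025 and 0.036 m and z of cap_a in the frame of gauge between 0.03 and 0.044 m and angle between the x axis of each of cap_a, cap_b and the x axis of gauge, either way round below 0.15 rad and (y of cap_a in the frame of gauge between -0.068 and -0.052 m or y of cap_a in the frame of gauge between 0.052 and 0.068 m) and x of cap_b in the frame of gauge between -0.023 and -0.012 m and z of cap_b in the frame of gauge between 0.03 and 0.044 m and (y of cap_b in the frame of gauge between -0.068 and -0.052 m or y of cap_b in the frame of gauge between 0.052 and 0.068 m)), for 0.2 s.
At the end, for the whole second after the job is handed in: The cap that went fully home (within 5 mm of the block) lies flat and at rest inside the wooden tray, and the cap that stopped at the step lies flat and at rest inside the grey bin (centres within 75 mm along and 60 mm across of the tray's centre, 25 to 37 mm above the table), both released (x of cap_a in the frame of keep_tray between -0.075 and 0.075 m and y of cap_a in the frame of keep_tray between -0.06 and 0.06 m and z of cap_a in the frame of keep_tray between 0.025 and 0.037 m and linear speed of each of cap_a, cap_b below 0.02 m/s and angular speed of each of cap_a, cap_b below 0.2 rad/s and x of cap_b in the frame of reject_bin between -0.075 and 0.075 m and y of cap_b in the frame of reject_bin between -0.06 and 0.06 m and z of cap_b in the frame of reject_bin between 0.025 and 0.037 m); the robot touches nothing.
It fails at once if a bystander (torch, remote, tin, screwdriver) is moved by more than 30 mm (distance of any of torch, remote, pad_tin, screwdriver from where it was at the start of the episode above 0.03 m).
It also fails if it takes over 70 s, if anything falls off the work surface, if the arm or the gripper's body presses on something with over 40 N, if the wrist force passes 120 N, or if a joint passes its speed limit or range.

## Working session

There is one attempt and no reset: what is moved stays moved. The work goes in short steps, each a Python script; the robot and the scene stay as the last script left them, time stands still between calls to the robot, and variables do not carry over. Pictures are saved under pics/ and viewed, at most 10 in all, crops included, and the job is handed in when it is done.

```bash
ls; mkdir -p pics; python3 - <<'E'
from plant import ctrl,sensors,optics
import cv2,numpy as np
for n in("top","scene"):
    p,d=optics.grab_frame(n); np.savez('/tmp/%s.npz'%n,p=p,d=d); cv2.imwrite('pics/%s.png'%n,p[:,:,::-1])
    c=optics.camera_params(n); print(n,c)
print(ctrl.tcp_to_tips,sensors.read_state()['t'])
E
```

```text
pics
top {'mtx': array([[490.58459344,   0.        , 254.15708685],
       [  0.        , 490.58459344, 187.0764463 ],
       [  0.        ,   0.        ,   1.        ]]), 'R': array([[-0.01759248, -0.9997861 , -0.0108746 ],
       [-0.99304546,  0.01873811, -0.11623081],
       [ 0.11640972,  0.00875418, -0.9931627 ]]), 't': array([ -44.67263955,  453.95896965, 1422.78412893])}
scene {'mtx': array([[448.07836092,   0.        , 251.86290562],
       [  0.        , 448.07836092, 193.31069421],
       [  0.        ,   0.        ,   1.        ]]), 'R': array([[-0.512349  ,  0.85877204, -0.00301425],
       [ 0.73531028,  0.43687229, -0.5181326 ],
       [-0.44364094, -0.26768113, -0.85529499]]), 't': array([ 292.97012678, -287.32196243, 1470.18318461])}
25.0 0.1
```

View pics/top.png

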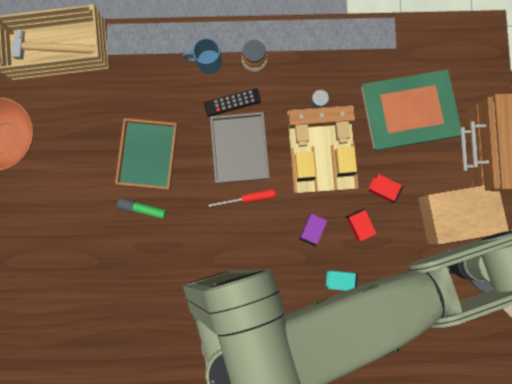

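View pics/scene.png

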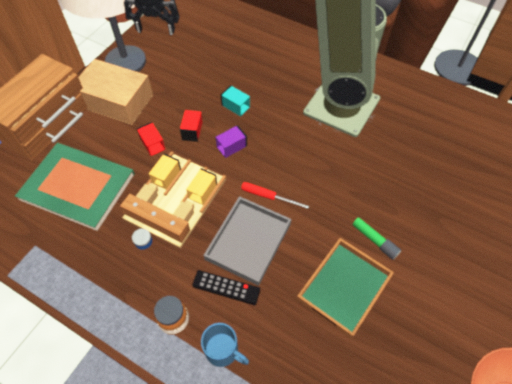

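The top view shows the gauge with its block at about (322,115) and the caps at (306,165) and (346,160). The wooden tray is at (146,153), the grey bin at (240,147), and the lanes run roughly along world +x. Next I'll measure these with masks.

```bash
cat > h.py <<'E'
import numpy as np,cv2
from plant import ctrl,sensors,optics
def ray(n,uv,z):
    c=optics.camera_params(n); uv=np.atleast_2d(uv).astype(float)
    d=np.c_[uv,np.ones(len(uv))]@np.linalg.inv(c['mtx']).T@c['R']
    o=-c['R'].T@c['t']; return o+d*((z-o[2])/d[:,2])[:,None]
def down(yaw):   # tool z down, tool y at angle yaw from world y
    c,s=np.cos(yaw),np.sin(yaw)
    return np.array([[-c,-s,0],[-s,c,0],[0,0,-1.]])
E
python3 - <<'E'
from h import *
f=np.load('/tmp/top.npz');p=f['p'];d=f['d']
c=optics.camera_params('top')
v,u=np.mgrid[:384,:512]
X=(np.stack([u,v,np.ones_like(u)],-1)@np.linalg.inv(c['mtx']).T*d[...,None]-c['t'])@c['R']
hsv=cv2.cvtColor(p,cv2.COLOR_RGB2HSV)
def rep(name,m,z,box,k=1):
    mm=np.zeros(m.shape,np.uint8);a,b,e,g=box;mm[b:g,a:e]=m[b:g,a:e]
    cs=sorted(cv2.findContours(mm,0,2)[0],key=cv2.contourArea)[::-1][:k]
    for q in cs:
        W=ray('top',q[:,0],z)[:,:2].astype(np.float32); r=cv2.minAreaRect(W)
        print(name,np.round(r[0]),np.round(r[1]),round(r[2],1),'px',cv2.boundingRect(q))
for px in [(306,165),(346,160),(305,150),(345,145),(322,115),(302,135),(326,180),(146,153),(240,147),(146,118),(213,150)]:
    print(px,hsv[px[1],px[0]],np.round(X[px[1],px[0]]))
Z=X[...,2]
g=(280,100,365,200)
rep('high',(Z>48)&(Z<75),62,g,4)
rep('block',(hsv[...,0]<16)&(hsv[...,1]>110)&(hsv[...,2]>110)&(Z>45),62,(280,100,365,130))
rep('cap',(hsv[...,0]>18)&(hsv[...,0]<32)&(hsv[...,1]>140)&(Z>40),62,(280,135,365,200),2)
rep('gauge',(Z>6),12,g)
rep('green',(hsv[...,0]>60)&(hsv[...,0]<95)&(hsv[...,1]>80),6,(110,115,180,190))
rep('grey',(hsv[...,1]<45)&(hsv[...,2]>70)&(Z>-8),6,(205,112,275,190))
E
```

```text
(306, 165) [ 23 133 236] [ 510. -204.   64.]
(346, 160) [ 23 135 238] [ 523. -321.   61.]
(305, 150) [ 24  86 230] [ 565. -208.   10.]
(345, 145) [ 24  86 231] [ 578. -329.    8.]
(322, 115) [ 43  13 181] [ 657. -255.   64.]
(302, 135) [ 19 104 209] [ 601. -196.   54.]
(326, 180) [ 24  81 238] [ 472. -268.   11.]
(146, 153) [ 77 102 123] [566. 273.   4.]
(240, 147) [ 20  16 146] [578. -12.   9.]
(146, 118) [ 12 141 107] [676. 275.  -1.]
(213, 150) [ 15  25 143] [566.  67.  32.]
high [ 626. -256.] [107. 190.] 3.0 px (289, 106, 66, 40)
high [ 520. -321.] [81. 52.] 3.9 px (336, 147, 21, 29)
high [ 508. -202.] [81. 51.] 3.7 px (296, 152, 20, 29)
high [ 572. -206.] [ 6. 12.] 32.9 px (304, 142, 4, 4)
block [ 656. -253.] [ 45. 192.] 3.0 px (288, 106, 67, 19)
cap [ 522. -296.] [68.  5.] 4.9 px (336, 149, 4, 24)
cap [ 529. -174.] [ 3. 23.] 88.4 px (295, 155, 2, 9)
gauge [ 578. -261.] [281. 200.] 1.4 px (288, 100, 72, 93)
green [563. 272.] [138. 180.] 83.4 px (121, 123, 52, 63)
grey [579. -10.] [206. 162.] 3.9 px (211, 113, 58, 70)
```

```bash
cat >> h.py <<'E'
TH=np.radians(3.4); GC=np.array([563.7,-258.5])
def G(x,y): c,s=np.cos(TH),np.sin(TH); return GC+np.array([c*x-s*y,s*x+c*y])
def inG(P): c,s=np.cos(TH),np.sin(TH); d=np.array(P[:2])-GC; return np.array([c*d[0]+s*d[1],-s*d[0]+c*d[1]])
def R(yaw):
    q=sensors.read_state()['q']
    best=None
    for k in(0,np.pi):
        r=down(yaw+k); j=ctrl.solve_ik(np.array([520.,-100,200]),r)
        if j is not None and (best is None or abs(j[5])<best[0]): best=(abs(j[5]),r,j[5])
    return best[1]
def st(): 
    s=sensors.read_state(); print(round(s['t'],1),'G',np.round(inG(s['eef_pos']),1),'z',round(s['eef_pos'][2],1),'F',np.round(s['force'],1),'w',round(s['grip_width'],1)); return s
E
python3 - <<'E'
from h import *
s=st(); print(np.round(s['eef_rot'],2)); r=R(TH); print(np.round(r,2))
ctrl.gripper_to(0)
ZP=28+25
for y,x0 in((60,-140),(-60,-135)):
    ctrl.move_ptp(np.r_[G(x0,y),160],r); 
    ctrl.move_l(np.r_[G(x0,y),ZP],vel=150,threshold=15)
    hit=ctrl.move_l(np.r_[G(-5,y),ZP],vel=35,threshold=9); print('hit',hit); st()
    ctrl.hold(0.5); s=st()
    np.savetxt('/tmp/stop%d.txt'%y,inG(s['eef_pos']))
    x=inG(s['eef_pos'])[0]
    ctrl.move_l(np.r_[G(x-15,y),ZP],vel=60)
    ctrl.move_l(np.r_[G(x-15,y),160],vel=200)
p,d=optics.grab_frame("scene"); cv2.imwrite('pics/s2.png',cv2.resize(p[130:260,90:260,::-1],None,fx=4,fy=4,interpolation=2))
p,d=optics.grab_frame("top"); np.savez('/tmp/top2.npz',p=p,d=d)
E
```

```text
0.1 G [-341.5 -244.7] z 255.2 F [ 0.1  0.4 -0.1] w 85.4
[[ 0.91  0.41 -0.  ]
 [ 0.41 -0.91  0.  ]
 [ 0.   -0.   -1.  ]]
[[ 1.    0.06  0.  ]
 [ 0.06 -1.    0.  ]
 [ 0.    0.   -1.  ]]
hit True
6.2 G [-19.5  60.5] z 52.3 F [-0.4  0.2 -0.4] w 0.1
6.7 G [-20.6  61. ] z 51.5 F [ 0.4 -0.3  0.8] w -0.3
hit True
11.3 G [-68.1 -59.5] z 52.4 F [-0.4 -0.5  0.4] w 0.0
11.8 G [-69.4 -59.1] z 51.8 F [-0.2  0.3 -0.4] w -0.2
```

View pics/s2.png

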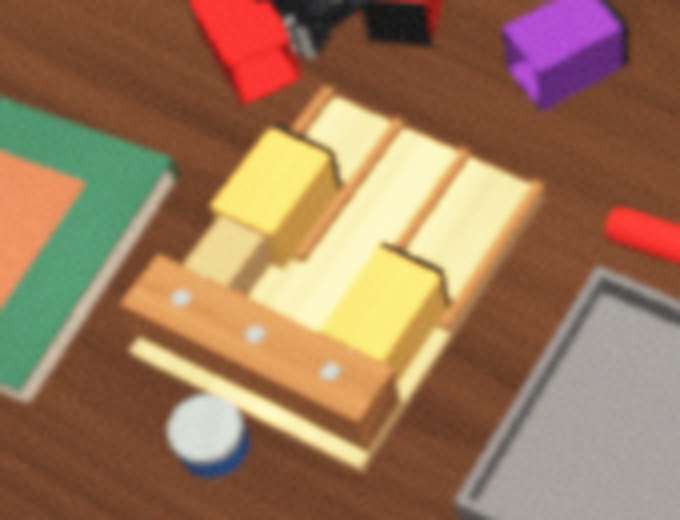

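The picture shows the left-lane cap (385,310) against the block, so that one fits. The right-lane cap (275,185) has stopped short, with its pin body showing. The two stop positions differ by 48.8 mm, and 48 was expected. I'll check the cap positions numerically, then take both off.

```bash
cat > chk.py <<'E'
from h import *
def caps(n,zmin=48,zmax=75):
    p,d=optics.grab_frame(n);c=optics.camera_params(n)
    v,u=np.mgrid[:384,:512]
    X=(np.stack([u,v,np.ones_like(u)],-1)@np.linalg.inv(c['mtx']).T*d[...,None]-c['t'])@c['R']
    h=cv2.cvtColor(p,cv2.COLOR_RGB2HSV)
    m=((h[...,0]>20)&(h[...,0]<32)&(h[...,1]>110)&(X[...,2]>zmin)&(X[...,2]<zmax)).astype(np.uint8)
    for q in sorted(cv2.findContours(m,0,2)[0],key=cv2.contourArea)[::-1][:2]:
        W=ray(n,q[:,0],(zmin+zmax)/2)[:,:2].astype(np.float32); r=cv2.minAreaRect(W)
        print(n,np.round(r[0]),np.round(r[1]),round(r[2],1),'G',np.round(inG(r[0]),1))
    return p
E
python3 - <<'E'
from chk import *
ctrl.move_l(np.r_[G(-100,-60),200],vel=200)
caps("scene");caps("top");st()
E
```

```text
scene [ 593. -196.] [78. 49.] 2.8 G [33.1 60.9]
scene [ 554. -319.] [81. 52.] 4.0 G [-13.  -60.1]
top [ 594. -198.] [73. 49.] 3.1 G [33.9 58.7]
top [ 557. -320.] [72. 47.] 1.6 G [-10.4 -60.6]
13.4 G [-100.5  -59.4] z 198.4 F [ 0.2  0.6 -0.5] w 0.0
```

```bash
cat > pick.py <<'E'
from chk import *
def run(y,xc,xback,C,yaw):
    r=R(TH); ZT=24+25
    ctrl.gripper_to(80); 
    ctrl.move_l(np.r_[G(xc,y),200],r,vel=250)
    print('down hit',ctrl.move_l(np.r_[G(xc,y),ZT],vel=120,threshold=15)); st()
    ctrl.gripper_to(30,force=40); s=st()
    if s['grip_width']<44 or abs(s['grip_width']-50)>5: print('bad grip'); return
    z0=s['eef_pos'][2]
    ctrl.move_l(np.r_[G(xback,y),ZT],vel=60); s=st()
    ctrl.move_l(np.r_[G(xback,y),ZT+110],vel=150); st()
    rt=R(yaw)
    ctrl.move_ptp(np.r_[C,ZT+110],rt)
    ctrl.move_l(np.r_[C,ZT+10],vel=150)
    print('floor',ctrl.move_l(np.r_[C,ZT-6.5],vel=30,threshold=6)); st()
    ctrl.gripper_to(66); ctrl.hold(.2)
    ctrl.move_l(np.r_[C,ZT+110],vel=200); st()
E
python3 - <<'E'
from pick import *
run(-60,-18,-45,[579,-10],np.radians(3.9))
cv2.imwrite('pics/s3.png',caps('scene')[:,:,::-1])
E
```

```text
down hit False
16.1 G [-17.3 -60.6] z 50.1 F [ 0.8 -0.1 -1.2] w 79.8
16.4 G [-17.6 -60.5] z 49.9 F [-0.9 -0.4  4.2] w 49.5
17.0 G [-45.7 -60.5] z 49.9 F [-0.3  1.   6.2] w 49.5
17.9 G [-46.2 -59.1] z 157.2 F [-1.   0.3 -3.8] w 49.4
floor True
20.4 G [ 30.  247.3] z 43.8 F [ 0.  -0.5  3.7] w 49.1
21.7 G [ 29.1 247.3] z 158.0 F [-1.2 -0.7 -0.9] w 65.9
scene [586.  -8.] [79. 50.] 3.2 G [ 37.  249.2]
scene [ 594. -196.] [77. 49.] 2.8 G [33.5 60.9]
```

View pics/s3.png

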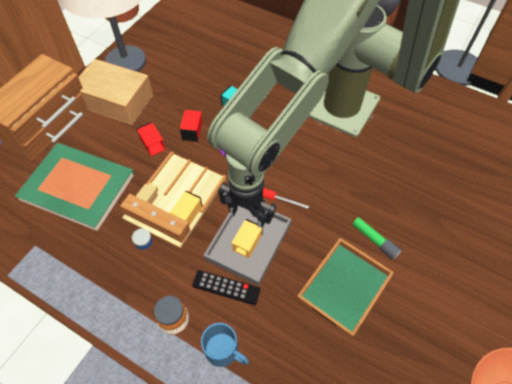

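The tight cap lies flat in the grey bin at (247,238), and the other is still on its pin at (186,207). Next is the cap that fits.

```bash
python3 - <<'E'
from pick import *
run(60,30,-46,[564,272],np.radians(-6.6))
ctrl.move_l([430,100,260],vel=250)
cv2.imwrite('pics/s4.png',caps('scene',40,75)[:,:,::-1])
E
```

```text
down hit False
24.4 G [30.8 59.5] z 50.1 F [0.1 0.4 0.1] w 80.0
24.7 G [30.4 59.6] z 49.9 F [-0.6  0.1  3.9] w 49.6
26.2 G [-45.9  59.5] z 49.9 F [ 2.5 -0.1  6.8] w 49.6
27.0 G [-47.4  60.8] z 157.3 F [ 0.6  0.9 -0.8] w 49.7
floor True
30.1 G [ 31.8 529.7] z 43.9 F [0.8 0.6 4.3] w 49.5
31.4 G [ 30.9 529.3] z 157.9 F [-0.2 -0.1 -0.9] w 66.2
scene [571. 271.] [50. 82.] 83.4 G [ 38.9 528.2]
scene [585.  -8.] [81. 50.] 3.2 G [ 36.2 248.6]
```

View pics/s4.png

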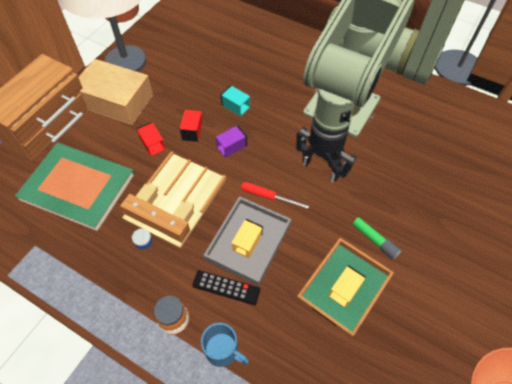

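Both caps lie flat and near the middle of their containers, at (247,238) and (348,286). The bystanders haven't moved and the arm is clear.

```bash
python3 -c "
from plant import ctrl
print(ctrl.finish_job())"
```

```text
the job is handed in; nothing more can be done
None
```

Job handed in: both caps were pushed onto their pins together, then the one that went fully home (left lane) was laid flat in the green-lined tray and the tight one (right lane) flat in the grey bin; the hand-in call returned no verdict.

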